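# Press a globe lamp into the lamp tester and hold it there

### The job

Check the spare globe lamp (the one with the round ball-shaped bulb) before the show: take it out of the plywood rack, put its screw cap into the large sprung ring of the lamp tester, and press the lamp straight down, without forcing it, until the ring is fully home. Finish while still holding the lamp pressed down with the gripper on it, touching nothing of the tester with the gripper, and leave the other two lamps, the tape roll and the small blue steel box where they are.

Things in the scene. Friction and masses are not known exactly. Their poses are not given: they have to be found in the camera images.
- globe_center (a point): centre of the white ball-shaped bulb (60 mm diameter) of the globe lamp to be tested; the lamp is 98 mm long, about 65 g, stands cap down, z up along its axis. Grip it across the ball at this height; 20 to 40 N of grip holds it against the ring's spring. In the rack this point is 89.5 mm above the table.
- lamp_shoulder (a point): globe lamp: point on its axis 39.5 mm below the ball's centre, level with the flat ring-shaped shoulder (38 mm diameter) under its white neck. Below it is only the metal screw cap, 26.4 mm in diameter, 28.5 mm long, its last 7 mm tapered to 10 mm. In the rack the cap stands in a hole and the shoulder rests on the board.
- reflector_center (a point): middle (65 mm above the cap's tip) of the reflector lamp in the same rack: mushroom-shaped with a broad, nearly flat top of 63 mm diameter, 101 mm long, same cap. To be left alone.
- tubular_center (a point): middle (70 mm above the cap's tip) of the slim tubular lamp in the same rack: straight tube of 38 mm diameter, 112 mm long, same cap. To be left alone.
- rack: plywood lamp rack, fixed, 110 x 310 x 50 mm (x, y, z); origin under its centre on the table. Its board, 12 mm thick, has its top 50 mm above the table and three 30 mm holes in a row along the rack's y, 100 mm apart, the middle one at the centre; any lamp may stand in any hole.
- tester: bench lamp tester, fixed: grey steel case 150 x 270 x 70 mm (x, y, z), origin under its centre on the table, top 70 mm up. On top are two black sprung rings: the large one 70 mm to the +y side of the centre, the small one (bore 17 mm, too small for this cap) 5 mm to the -y side; towards -y a flat meter and a switch.
- ring_seat (a point): centre of the top face of the large sprung ring, level with that face and moving with it; z up. The ring is 47 mm in outer diameter with a 30 mm bore through it and stands 14 mm proud of the case (84 mm above the table) when free. The lamp's cap goes down the bore until the lamp's shoulder sits flat on this face; then the globe's centre is 39.5 mm above this point.
- ring27 (a joint): travel of the large sprung ring in m: 0 free (up), 0.012 fully home (down on its stop, its top face 2 mm proud of the case). The spring pushes up with about 4 N at the top and 12 N fully home.
- small_ring_seat (a point): centre of the top face of the small sprung ring (30 mm outer diameter, same height), not used.
- tape_roll: roll of grey gaffer tape lying flat, 110 mm diameter, 48 mm high; origin under its centre. To be left alone.
- di_box: small blue steel signal box (stage-audio box) standing flat, 110 x 90 x 50 mm (own x, y, z); origin under its centre. To be left alone.
Not all that is in view belongs to the job. Leave any orange or red look-alike of the part that bears globe_center alone.

How it is judged:
By the outcome, as a careful person would: the job done as asked, in the order asked, and still so for the second after the job is handed in, while the arm keeps its last pose, push and grip.
It also fails if it takes over 42 s, if anything falls off the work surface, if the arm or the gripper's body presses on something with over 40 N, if the wrist force passes 120 N, or if a joint passes its speed limit or range.

### The arm

A 7-joint arm with a two-finger parallel gripper is mounted at the origin on the work surface. World frame = base frame: x ahead of the robot, y to its left, z up, the work surface at z = 0. Lengths are in m, angles in rad, forces in N, time in s.
With the tool pointing down it reaches from about 0.35 to 0.9 m from the base axis. Payload 7.2 kg.
Tool frame: the origin (TCP) lies midway between the tips of the shut fingers; the grasp point (between the pads) lies bot.hold_point_z behind it (bot.hold_point_z is the distance from the TCP to the grasp point, in m); z points along the fingers, y is the line along which they close (so a half turn about z gives the same grasp; the last joint's range is limited). The gripper opens to 88 mm and grips with 3 to 60 N. Pads are 20 mm wide; open, the fingers measure 115 mm over their backs; the gripper's body (75 mm by 178 mm) begins 61 mm behind the grasp point.
Start: joints at [-1.351, 0.411, -0.013, 1.596, 0.006, 1.134, -0.082], TCP at [0.177, 0.599, 0.223] pointing down, gripper open.
Joint ranges: [-2.95, 2.95], [-0.29, 1.99], [-1.47, 1.44], [0.14, 2.54], [-1.03, 4.17], [0.13, 1.85], [-2.86, 2.86]. Speed limits (rad/s): [2.39, 2.39, 3.01, 3.01, 3.14, 3.14, 3.14].

### API

Orientations are given as [roll, pitch, yaw] about the fixed x, y, z axes, in that order (R = Rz(yaw) Ry(pitch) Rx(roll)).
In Python, from bench import status, eyes, bot gives the robot as it stands. The module is installed in compiled form; this text tells all that it offers.
- The arm moves only by the shell command python3 -m pendant 'ROWS' [FORCE]. ROWS is JSON, a list of rows, each a list of 3 entries, a list of its own where there are three numbers: the shift along the tool's x, y, z scaled (see below), then the turn, a rotation vector about the tool's x, y, z scaled (see below), then the opening, from 0 (shut) to 1 (fully open). A call has 1 to 12 rows; each row shifts and turns the commanded pose from where the row before left it, along the tool's axes as they then stand; what a row does not reach is not made up. The controller multiplies each number of a shift by 20 mm and each number of a turn by 180 degrees. A row lasts 1/12 s, in which the tool goes at most 41.7 mm and 7.16 degrees, less where a joint would pass 70% of its speed; a pose out of reach is approached as far as the arm can. A call with a number of a shift or a turn outside -1 to 1 is refused whole. A call with a gripper value outside its range is refused whole. The fingers move at their own pace and stop on an object; FORCE is the grip in N (left out, the last holds). Time passes only in rows, so rows that do not move let the fingers close. It gives the time, the measured TCP pose, the force, the opening and the grip force at its end, in the units of the state.
- status.get_state(): the state, without advancing time (a new reading comes with each control period).
- eyes.read_camera(name): name is "scene" or "top" or "wrist"; returns the picture (384x512x3 uint8, red, green, blue); there is no depth.
- eyes.camera_info(name): a dict with "fx", "fy", "cx", "cy" (pixels), "world_to_cam" (4x4, takes a point from world to camera coordinates). Camera axes: x right, y up, looking along -z (the intrinsics and any distortion apply to the point x, -y, -z); pixel columns grow to the right and rows downward; lengths in m; the calibration is good to about 2 mm. A picture is of the moment at which its call begins: read the wrist's pose just before it. camera_info takes no time and is no camera call; for the wrist camera it gives the pose at the moment of the call.
- bot.close_job(): hands the job in; it is judged then, once.
The state is a dict: "time_s": time; "joints": joint angles; "joint_vel": joint speeds; "joint_efforts": joint torques, N m; "ee_pos": TCP position; "tcp_rot": TCP orientation; "contact_force": force on the tool from outside, world axes, zero at the start; "moment": the same for the moment, N m; "width": opening from 0.0 (shut) to 1.0 (fully open); "grasp_force": force on a finger pad.
Only numpy, scipy, OpenCV 4.12 (cv2) and the standard library are available. Lean on these libraries where they do the work, as an engineer would, in place of code of your own. Each camera call takes 0.05 s, during which the arm holds its last target. There are 200 camera calls.

## Working session

There is one attempt and no reset: what is moved stays moved. The work goes in short steps, Python scripts to look and compute and a shell command to move; the robot and the scene stay as the last step left them, time stands still between calls to the robot, and variables do not carry over. Pictures are saved under pics/ and viewed, at most 10 in all, crops included, and the job is handed in when it is done.

```bash
mkdir -p pics; python3 - <<'E'
from bench import status, eyes, bot
import cv2,json
print(status.get_state(), bot.hold_point_z)
for n in("scene","top","wrist"):
    print(n,{k:(v.round(4).tolist() if hasattr(v,'round') and not isinstance(v,float) else v) for k,v in eyes.camera_info(n).items()})
    cv2.imwrite(f"pics/{n}1.png",eyes.read_camera(n)[...,::-1])
E
```

```text
{'time_s': 0.0, 'joints': array([-1.35117436,  0.41192915, -0.01270782,  1.59700353,  0.00563501,
        1.1342823 , -0.0821846 ]), 'joint_vel': array([ 2.98709130e-04, -1.33474087e-03,  5.42880437e-05,  2.61711816e-03,
       -1.11706434e-03, -1.60142753e-03,  9.99406158e-04]), 'joint_efforts': array([-1.44805413e-04, -5.87952375e+01,  6.41907211e-01, -2.91081369e+01,
       -5.36615134e-02,  1.80697680e-02,  1.29473965e-04]), 'ee_pos': array([0.17733067, 0.59881251, 0.22180746]), 'tcp_rot': array([-3.14001260e+00,  1.45212933e-04,  2.85382161e+00]), 'contact_force': array([0.2512819 , 0.54109487, 0.51907818]), 'moment': array([ 0.02371365, -0.00454578,  0.02842369]), 'grasp_force': 0.0, 'width': 1.0026343804488376} 0.0187
scene {'fx': 365.8868459817404, 'fy': 365.8868459817404, 'cx': 262.1710563003564, 'cy': 188.72134105275583, 'world_to_cam': [[-0.4707, 0.8822, 0.0156, 0.2768], [-0.6451, -0.3562, 0.676, 0.2888], [0.6019, 0.3081, 0.7368, -1.343], [0.0, 0.0, 0.0, 1.0]]}
top {'fx': 357.93140998105156, 'fy': 357.93140998105156, 'cx': 251.49026443737716, 'cy': 193.25785223376135, 'world_to_cam': [[-0.0131, -0.9995, 0.0291, -0.0103], [0.9991, -0.0119, 0.0408, -0.568], [-0.0405, 0.0296, 0.9987, -1.0335], [0.0, 0.0, 0.0, 1.0]]}
wrist {'fx': 326.24305727115984, 'fy': 326.24305727115984, 'cx': 259.23701561135374, 'cy': 185.9775910139383, 'world_to_cam': [[0.2843, 0.9587, -0.0013, -0.6238], [-0.9143, 0.2707, -0.3015, 0.0357], [-0.2887, 0.0869, 0.9535, -0.3925], [0.0, 0.0, 0.0, 1.0]]}
```

View pics/top1.png

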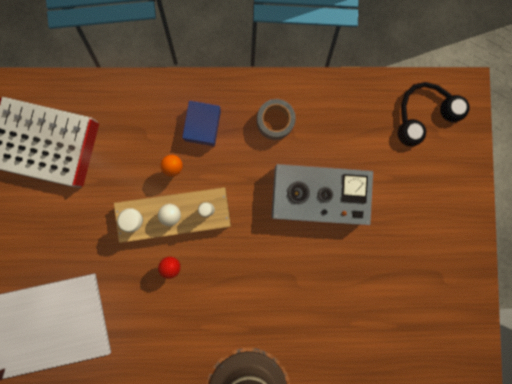

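View pics/scene1.png

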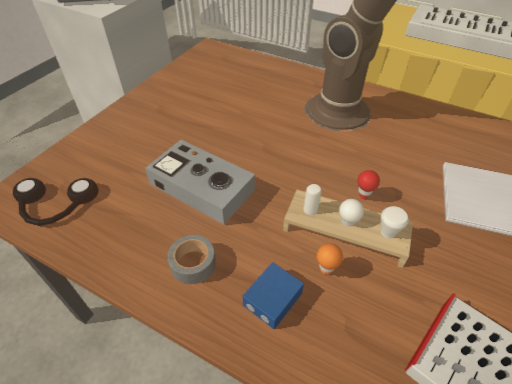

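Top view: globe ball at about (170,214), reflector (129,220), tubular (206,210), large ring (298,192), decoys at (172,164) and (169,267). Scene view: globe (351,212), ring (220,181).

```bash
cat > h.py <<'E'
import numpy as np
from bench import status, eyes, bot
def ray(info,px):
    T=np.array(info["world_to_cam"]);R=T[:3,:3];c=-R.T@T[:3,3]
    d=R.T@np.array([(px[0]-info["cx"])/info["fx"],-(px[1]-info["cy"])/info["fy"],-1]);return c,d/np.linalg.norm(d)
def at_z(info,px,z):
    c,d=ray(info,px);return c+d*(z-c[2])/d[2]
def tri(rs):
    A=sum(np.eye(3)-np.outer(d,d) for c,d in rs);b=sum((np.eye(3)-np.outer(d,d))@c for c,d in rs);return np.linalg.solve(A,b)
def proj(info,p):
    q=np.array(info["world_to_cam"])@np.append(p,1);return info["cx"]+info["fx"]*q[0]/-q[2],info["cy"]+info["fy"]*q[1]/q[2]
E
python3 - <<'E'
from h import *
import cv2
t=eyes.camera_info("top");s=eyes.camera_info("scene")
T=cv2.imread("pics/top1.png");S=cv2.imread("pics/scene1.png")
c=lambda im,x,y,w,h,k:cv2.resize(im[y-h:y+h,x-w:x+w],None,fx=k,fy=k,interpolation=cv2.INTER_CUBIC)
a=np.hstack([c(T,170,214,33,25,6),c(T,298,192,33,25,6)]);b=np.hstack([c(S,351,212,33,25,6),c(S,220,181,33,25,6)])
cv2.imwrite("pics/crop.png",np.vstack([a,b]))
print("globe",at_z(t,(170,214),.0895),at_z(s,(351,212),.0895),tri([ray(t,(170,214)),ray(s,(351,212))]))
print("ring",at_z(t,(298,192),.084),at_z(s,(220,181),.084),tri([ray(t,(298,192)),ray(s,(220,181))]))
print("refl/tub",at_z(t,(129,220),.12),at_z(t,(206,210),.13), "rack ends",at_z(t,(116,222),.05),at_z(t,(228,210),.05))
E
```

```text
globe [0.51162836 0.20399303 0.0895    ] [0.51552791 0.20813064 0.0895    ] [0.51112956 0.20640146 0.0837236 ]
ring [ 0.56678699 -0.14227588  0.084     ] [ 0.57790394 -0.13426377  0.084     ] [ 0.56693591 -0.14367632  0.0694119 ]
refl/tub [0.49801419 0.30331679 0.12      ] [0.52124413 0.10384757 0.13      ] rack ends [0.49092556 0.36070292 0.05      ] [0.52006385 0.05019963 0.05      ]
```

View pics/crop.png

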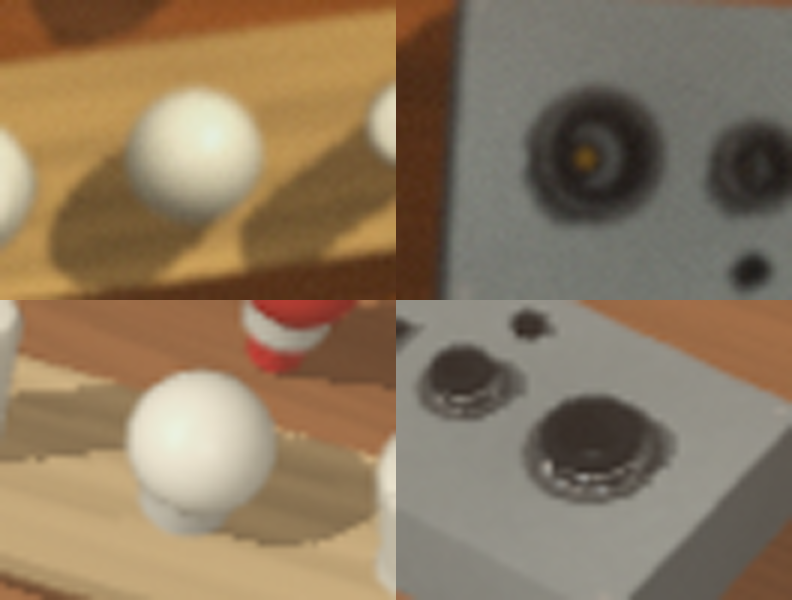

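```bash
python3 -m pendant '[[[0,0,0],[0,0,0.037],1],[[0,0,0],[0,0,0.037],1],[[0,0,0],[0,0,0.037],1],[[0,0,0],[0,0,0.037],1],[[0,0,0],[0,0,0.037],1],[[0,0,0],[0,0,0.037],1],[[0,0,0],[0,0,0.037],1],[[0,0,0],[0,0,0.037],1],[[0,0,0],[0,0,0.037],1],[[0,0,0],[0,0,0.037],1]]'
python3 -m pendant '[[[-1,0.66,0],[0,0,0],1],[[-1,0.66,0],[0,0,0],1],[[-1,0.66,0],[0,0,0],1],[[-1,0.66,0],[0,0,0],1],[[-1,0.66,0],[0,0,0],1],[[-1,0.66,0],[0,0,0],1],[[-1,0.66,0],[0,0,0],1],[[-1,0.66,0],[0,0,0],1],[[-1,0.66,0],[0,0,0],1],[[-1,0.66,0],[0,0,0],1],[[-1,0.66,0],[0,0,0],1]]'
```

```text
time_s: 0.98
ee_pos: [0.1773, 0.5991, 0.2223]
tcp_rot: [-3.141, 0.001, 1.686]
contact_force: [0.4, 0.7, 0.5]
width: 1.002
grasp_force: 0.0
time_s: 1.9
ee_pos: [0.3485, 0.3972, 0.2225]
tcp_rot: [-3.141, 0.0, 1.691]
contact_force: [0.0, -0.1, -0.5]
width: 0.999
grasp_force: 0.0
```

```bash
python3 -m pendant '[[[-1,0.66,0],[0,0,0],1],[[-1,0.66,0],[0,0,0],1],[[-1,0.66,0],[0,0,0],1],[[-1,0.66,0],[0,0,0],1],[[-1,0.66,0],[0,0,0],1],[[-1,0.66,0],[0,0,0],1],[[-1,0.66,0],[0,0,0],1],[[-1,0.66,0],[0,0,0],1],[[-1,0.66,0],[0,0,0],1],[[-1,0.66,0],[0,0,0],1],[[0,0,0],[0,0,0],1],[[0,0,0],[0,0,0],1]]'
python3 - <<'E'
from h import *
import cv2
i=eyes.camera_info("wrist");im=eyes.read_camera("wrist")
np.savez("w2.npz",im=im,**{k:np.array(v) for k,v in i.items()})
print(status.get_state()["ee_pos"],status.get_state()["tcp_rot"])
for z in(.0895,): print(proj(i,(.5113,.2055,z)))
cv2.imwrite("pics/w2.png",im[...,::-1])
E
```

```text
time_s: 2.9
ee_pos: [0.5036, 0.2144, 0.2224]
tcp_rot: [-3.141, 0.0, 1.689]
contact_force: [0.6, 0.7, 1.3]
width: 0.997
grasp_force: 0.0
[0.5028781  0.21567769 0.22237462] [-3.14090495e+00 -6.30307924e-05  1.69055577e+00]
(np.float64(267.2070305671264), np.float64(185.52398171285486))
```

View pics/w2.png

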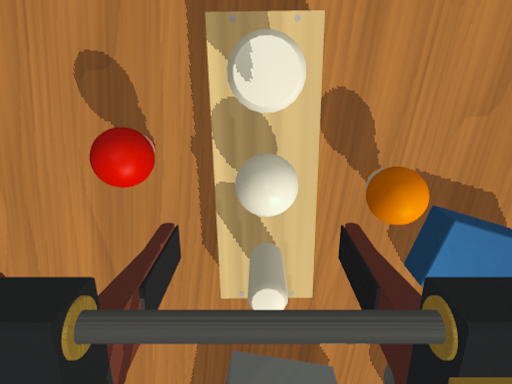

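Wrist view: globe ball centred at (267,184.5), reflector at (267,71), tubular (268,275), decoys red (122,157) and orange (397,195). This agrees with the predicted (267,185.5).

```bash
python3 - <<'E'
from h import *
import cv2
from scipy.spatial.transform import Rotation as Ro
d=np.load("w2.npz");i={k:d[k] for k in("fx","fy","cx","cy","world_to_cam")};im=d["im"]
hsv=cv2.cvtColor(im,cv2.COLOR_RGB2HSV);m=((hsv[...,1]<60)&(hsv[...,2]>110)).astype(np.uint8)
m[:,:215]=0;m[:,320:]=0;m[:130]=0;m[225:]=0
c=max(cv2.findContours(m,0,1)[0],key=cv2.contourArea);(px,r)=cv2.minEnclosingCircle(c)
g=at_z(i,px,.0895);s=status.get_state();R=Ro.from_euler("xyz",s["tcp_rot"]).as_matrix()
print(px,r,cv2.fitEllipse(c),g)
t=g-np.array([0,0,bot.hold_point_z]);print("tool shift mm",R.T@(t-s["ee_pos"])*1000)
E
```

```text
(266.3457336425781, 184.76063537597656) 31.625680923461914 ((266.36956787109375, 184.73536682128906), (61.633331298828125, 62.252140045166016), 137.07525634765625) [0.51039508 0.20615714 0.0895    ]
tool shift mm [-10.35999346   6.42992836 151.56957627]
```

```bash
python3 -m pendant '[[[-0.52,0.32,0],[0,0,0],1],[[0,0,1],[0,0,0],1],[[0,0,1],[0,0,0],1],[[0,0,1],[0,0,0],1],[[0,0,1],[0,0,0],1],[[0,0,1],[0,0,0],1],[[0,0,1],[0,0,0],1],[[0,0,0.8],[0,0,0],1],[[0,0,0.5],[0,0,0],1],[[0,0,0.28],[0,0,0],1],[[0,0,0],[0,0,0],1],[[0,0,0],[0,0,0],1]]'
python3 - <<'E'
from h import *
import cv2
im=eyes.read_camera("wrist");print(status.get_state()["ee_pos"])
cv2.imwrite("pics/w3.png",im[...,::-1])
E
```

```text
time_s: 3.95
ee_pos: [0.5108, 0.2067, 0.0714]
tcp_rot: [3.141, -0.0, 1.692]
contact_force: [-0.2, -0.0, 0.1]
width: 1.0
grasp_force: 0.0
[0.51115421 0.20666799 0.07183617]
```

View pics/w3.png

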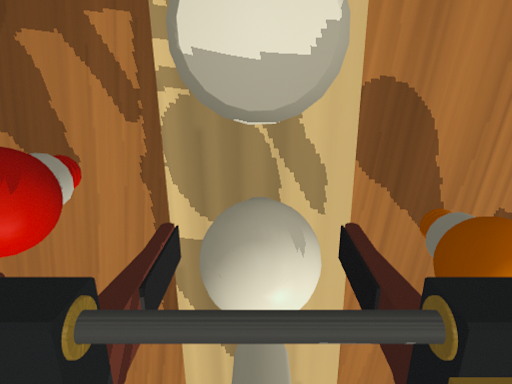

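The ball is centred between the fingers (ball at (260,260), pads at columns 180 and 340). Closing.

```bash
python3 -m pendant '[[[0,0,0],[0,0,0],0.8],[[0,0,0],[0,0,0],0.65],[[0,0,0],[0,0,0],0],[[0,0,0],[0,0,0],0],[[0,0,0],[0,0,0],0],[[0,0,0],[0,0,0],0],[[0,0,0],[0,0,0],0],[[0,0,0],[0,0,0],0]]' 30
```

```text
time_s: 4.67
ee_pos: [0.5109, 0.2062, 0.0713]
tcp_rot: [3.141, -0.0, 1.691]
contact_force: [-1.2, -1.2, 4.7]
width: 0.674
grasp_force: 30.0
```

```bash
python3 -m pendant '[[[0,0,-0.2],[0,0,0],0],[[0,0,-0.4],[0,0,0],0],[[0,0,-0.7],[0,0,0],0],[[0,0,-0.9],[0,0,0],0],[[0,0,-1],[0,0,0],0],[[0,0,-1],[0,0,0],0],[[0,0,-1],[0,0,0],0],[[0,0,-0.9],[0,0,0],0],[[0,0,-0.4],[0,0,0],0],[[0,0,0],[0,0,0],0]]' 
python3 -m pendant '[[[-0.4,0,0],[0,0,0],0],[[-0.7,0,0],[0,0,0],0],[[-1,0.03,0],[0,0,0],0],[[-1,0.03,0],[0,0,0],0],[[-1,0.03,0],[0,0,0],0],[[-1,0.03,0],[0,0,0],0],[[-1,0.03,0],[0,0,0],0],[[-1,0.03,0],[0,0,0],0],[[-1,0.03,0],[0,0,0],0],[[-1,0.03,0],[0,0,0],0],[[-1,0.03,0],[0,0,0],0],[[-1,0.03,0],[0,0,0],0]]'
python3 -m pendant '[[[-1,0.03,0],[0,0,0],0],[[-1,0.03,0],[0,0,0],0],[[-1,0.03,0],[0,0,0],0],[[-1,0.03,0],[0,0,0],0],[[-1,0.03,0],[0,0,0],0],[[-1,0.03,0],[0,0,0],0],[[-1,0.03,0],[0,0,0],0],[[-1,0.03,0],[0,0,0],0],[[-1,0.03,0],[0,0,0],0],[[-0.8,0.03,0],[0,0,0],0],[[-0.5,0.03,0],[0,0,0],0],[[0,0,0],[0,0,0],0]]'
python3 - <<'E'
from h import *
import cv2
s=status.get_state();i=eyes.camera_info("wrist");im=eyes.read_camera("wrist")
np.savez("w4.npz",im=im,ee=s["ee_pos"],rot=s["tcp_rot"],**{k:np.array(v) for k,v in i.items()})
print(s["ee_pos"],s["tcp_rot"],s["grasp_force"],proj(i,(.567,-.142,.084)))
cv2.imwrite("pics/w4.png",im[...,::-1])
E
```

```text
time_s: 5.5
ee_pos: [0.5117, 0.2065, 0.2031]
tcp_rot: [3.138, -0.002, 1.691]
contact_force: [0.2, -0.2, -0.3]
width: 0.674
grasp_force: 30.0
time_s: 6.5
ee_pos: [0.5423, -0.0163, 0.1997]
tcp_rot: [-3.139, 0.001, 1.69]
contact_force: [0.2, 0.4, -0.4]
width: 0.672
grasp_force: 30.0
time_s: 7.5
ee_pos: [0.5733, -0.2208, 0.2]
tcp_rot: [-3.14, 0.001, 1.687]
contact_force: [-0.1, 0.1, -0.7]
width: 0.671
grasp_force: 30.0
[ 0.57325746 -0.22081742  0.20004104] [-3.13951105e+00  1.20125261e-03  1.68714255e+00] 29.99960035085678 (np.float64(264.2974127351707), np.float64(88.00818139755296))
```

View pics/w4.png

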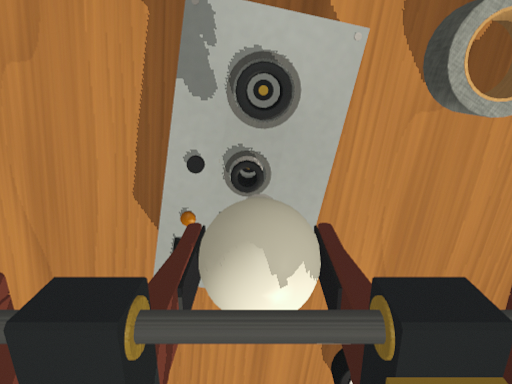

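```bash
python3 - <<'E'
from h import *
import cv2
from scipy.spatial.transform import Rotation as Ro
from scipy.optimize import least_squares
d=np.load("w4.npz");i={k:d[k] for k in("fx","fy","cx","cy","world_to_cam")};im=d["im"]
R=Ro.from_euler("xyz",d["rot"]).as_matrix()
for z,p in((.084,(263.5,89)),): print("ring est",at_z(i,p,z))
pr=np.array(proj(i,d["ee"]-R[:,2]*bot.hold_point_z));print("hold proj",pr)
# project predicted ring circles for overlay at estimate
P=at_z(i,(263.5,89),.084)
k=6;x0,y0,w=213,44,95
big=cv2.resize(im[y0:y0+w,x0:x0+w+5],None,fx=k,fy=k,interpolation=cv2.INTER_CUBIC)[...,::-1].copy()
for r,zz,c in((.0235,.084,(0,0,255)),(.015,.084,(0,255,0))):
    q=np.array([proj(i,(P[0]+r*np.cos(a),P[1]+r*np.sin(a),zz)) for a in np.linspace(0,6.283,90)])
    cv2.polylines(big,[np.int32((q+.5-[x0,y0])*k)],True,c,1)
cv2.imwrite("pics/w4c.png",big)
# ball edge arc
g=cv2.GaussianBlur(cv2.cvtColor(im,cv2.COLOR_RGB2GRAY).astype(np.float32),(0,0),1)
hsv=cv2.cvtColor(im,cv2.COLOR_RGB2HSV);pts=[]
for a in np.radians(np.r_[180:206:2,334:362:2,232:310:3]):
    rr=np.arange(50,72,.25);pt=[260,257]+rr[:,None]*[np.cos(a),np.sin(a)]
    v=cv2.remap(g,np.float32(pt[:,:1]),np.float32(pt[:,1:]),1).ravel();j=np.abs(np.diff(v)).argmax();pts.append(pt[j])
pts=np.array(pts)
f=least_squares(lambda p:np.hypot(*(pts-p[:2]).T)-p[2],[260,257,60],loss="soft_l1",f_scale=.5)
print("ball",f.x,np.abs(f.fun).mean())
z=d["ee"][2]+bot.hold_point_z;c,dd=ray(i,f.x[:2]);print("ball at",at_z(i,f.x[:2],z),"ee",d["ee"])
E
```

```text
ring est [ 0.56644595 -0.14284627  0.084     ]
hold proj [261.31492292 258.55253604]
ball [258.98686132 256.1579031   60.19492844] 1.444675861381409
ball at [ 0.57199195 -0.21959648  0.21874104] ee [ 0.57325746 -0.22081742  0.20004104]
```

View pics/w4c.png

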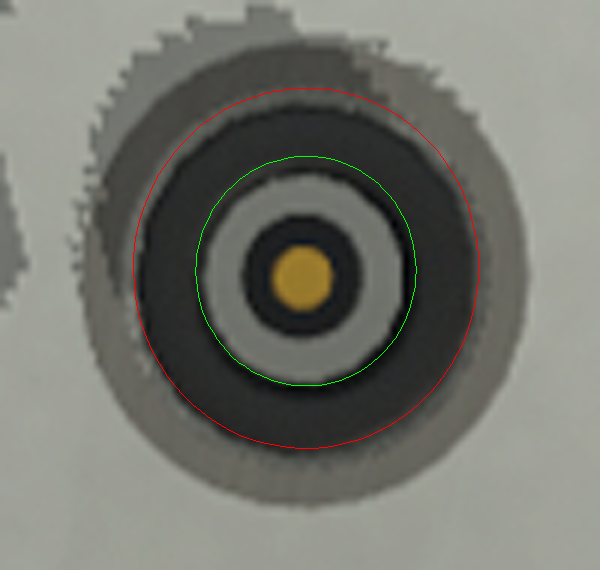

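Ring: black annulus centred about (306,279) in the crop, i.e. about (263.5,91) in the frame. I'll fit both properly.

```bash
cat > fit.py <<'E'
from h import *
import cv2
from scipy.spatial.transform import Rotation as Ro
from scipy.optimize import least_squares
def circ(im,c0,r0,r1,angs,sign):
    g=cv2.GaussianBlur(cv2.cvtColor(im,cv2.COLOR_RGB2GRAY).astype(np.float32),(0,0),.8);pts=[]
    for a in np.radians(angs):
        rr=np.arange(r0,r1,.2);pt=np.array(c0)+rr[:,None]*[np.cos(a),np.sin(a)]
        v=cv2.remap(g,np.float32(pt[:,:1]),np.float32(pt[:,1:]),1).ravel();pts.append(pt[(sign*np.gradient(v)).argmax()])
    pts=np.array(pts)
    f=least_squares(lambda p:np.hypot(*(pts-p[:2]).T)-p[2],[*c0,(r0+r1)/2],loss="cauchy",f_scale=.3)
    return f.x,np.median(np.abs(f.fun))
E
python3 - <<'E'
from fit import *
d=np.load("w4.npz");i={k:d[k] for k in("fx","fy","cx","cy","world_to_cam")};im=d["im"]
b=circ(im,(260,257),54,66,np.r_[195:345:2],-1);print("ball",b)
o=circ(im,(263.5,90.5),25,33,np.arange(0,360,4),1);print("outer",o)
q=circ(im,(263.5,90.5),13,21,np.arange(0,360,4),-1);print("bore",q)
g=circ(im,(263.3,90.3),3,7,np.arange(0,360,4),-1);print("gold",g)
for p in(o,q): print(at_z(i,p[0][:2],.084))
print(at_z(i,g[0][:2],.05))
R=Ro.from_euler("xyz",d["rot"]).as_matrix();h=d["ee"]-R[:,2]*bot.hold_point_z
print("ball-hold in tool, mm",R.T@(at_z(i,b[0][:2],h[2])-h)*1e3)
print("ring-hold in tool, mm",R.T@(at_z(i,o[0][:2],.084)-h)*1e3)
E
```

```text
ball (array([259.30410202, 262.8619838 ,  62.41954054]), np.float64(1.0810499503774267))
outer (array([263.64218824,  90.43236634,  28.92927347]), np.float64(0.35862551106809804))
bore (array([263.1696912 ,  90.15180662,  16.69778022]), np.float64(0.24516927124330223))
gold (array([262.97035012,  89.80698956,   4.88682576]), np.float64(0.19562297205162116))
[ 0.56669585 -0.14394867  0.084     ]
[ 0.56628547 -0.14377458  0.084     ]
[ 0.56648036 -0.14417743  0.05      ]
ball-hold in tool, mm [-2.4249214  -0.99880714  0.00499208]
ring-hold in tool, mm [ 77.25010847   2.64732784 134.64306998]
```

```bash
python3 -m pendant '[[[0.5,0.03,0],[0,0,0],0],[[0.9,0.04,0],[0,0,0],0],[[1,0.04,0],[0,0,0],0],[[0.9,0.04,0],[0,0,0],0],[[0.56,0,0],[0,0,0],0],[[0,0,0],[0,0,0],0],[[0,0,0.6],[0,0,0],0],[[0,0,0.8],[0,0,0],0],[[0,0,0.8],[0,0,0],0],[[0,0,0.5],[0,0,0],0],[[0,0,0],[0,0,0],0],[[0,0,0],[0,0,0],0]]'
python3 - <<'E'
from h import *
import cv2
s=status.get_state();print(s["ee_pos"],s["tcp_rot"],s["contact_force"],s["moment"])
cv2.imwrite("pics/s5.png",eyes.read_camera("scene")[...,::-1]);im=cv2.imread("pics/s5.png");cv2.imwrite("pics/s5c.png",cv2.resize(im[110:240,150:300],None,fx=4,fy=4,interpolation=cv2.INTER_CUBIC))
E
```

```text
time_s: 8.55
ee_pos: [0.568, -0.1411, 0.1464]
tcp_rot: [-3.14, 0.0, 1.69]
contact_force: [-0.3, -0.0, -0.5]
width: 0.667
grasp_force: 30.0
[ 0.56797263 -0.14105037  0.14642164] [-3.14015369e+00  2.73904682e-04  1.69027819e+00] [-0.33645515 -0.02495877 -0.53128623] [-0.12171442  0.05463715  0.01616309]
```

View pics/s5c.png

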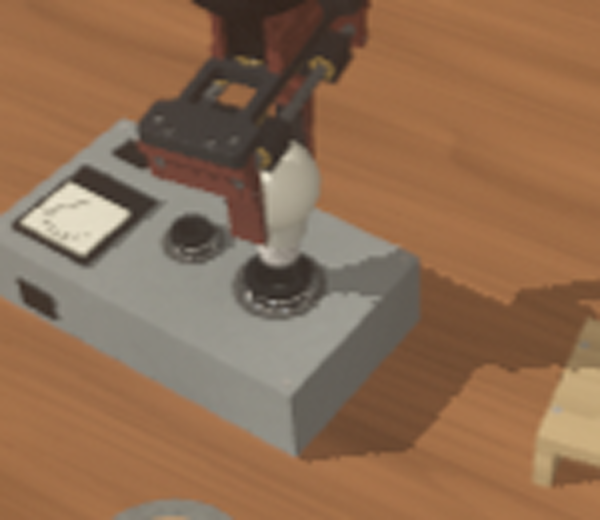

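Scene view: lamp cap down directly above the large ring at (278,280) in the crop, upright. Pose reads ~3 mm off in tool x; correcting, then entering.

```bash
python3 -m pendant '[[[-0.13,-0.06,0],[0,0,0],0],[[0,0,0],[0,0,0],0],[[0,0,0.4],[0,0,0],0],[[0,0,0.4],[0,0,0],0],[[0,0,0.3],[0,0,0],0],[[0,0,0.1],[0,0,0],0],[[0,0,0],[0,0,0],0],[[0,0,0],[0,0,0],0]]'
python3 - <<'E'
from h import *
for k in range(3):
    eyes.read_camera("top");s=status.get_state();print(s["ee_pos"],s["tcp_rot"],s["contact_force"],s["moment"])
E
```

```text
time_s: 9.27
ee_pos: [0.5675, -0.143, 0.1228]
tcp_rot: [-3.141, -0.0, 1.691]
contact_force: [-0.2, 0.1, -0.5]
width: 0.669
grasp_force: 30.0
[ 0.56761878 -0.14297712  0.1230173 ] [-3.14147244e+00  7.16476172e-05  1.69150717e+00] [ 1.00029592  0.06206373 -0.7404969 ] [-0.06741987 -0.00305525  0.01250984]
[ 0.56772514 -0.14298043  0.12319378] [3.14134692e+00 6.43095727e-05 1.69144040e+00] [-0.16762523 -0.41657078 -0.76369509] [-0.00104158  0.06895935  0.01285168]
[ 0.56773522 -0.1429663   0.12326602] [3.14123239e+00 3.78407243e-05 1.69147711e+00] [-0.6493264   0.4009687  -0.76613064] [-0.07388375  0.06000621  0.04300294]
```

```bash
python3 -m pendant '[[[0,0,0.2],[0,0,0],0],[[0,0,0.2],[0,0,0],0],[[0,0,0.15],[0,0,0],0],[[0,0,0.1],[0,0,0],0],[[0,0,0],[0,0,0],0],[[0,0,0],[0,0,0],0]]'
python3 - <<'E'
from h import *
for k in range(2):
    s=status.get_state();print(s["ee_pos"],s["tcp_rot"],s["contact_force"],s["moment"])
E
```

```text
time_s: 9.92
ee_pos: [0.5674, -0.143, 0.1098]
tcp_rot: [-3.141, -0.0, 1.691]
contact_force: [-0.6, -0.5, 0.3]
width: 0.671
grasp_force: 30.0
[ 0.56743712 -0.14295454  0.10983874] [-3.14118885e+00 -1.01321469e-04  1.69135239e+00] [-0.6254269  -0.45297501  0.26352327] [-0.10171258  0.0588327  -0.00157099]
[ 0.56743712 -0.14295454  0.10983874] [-3.14118885e+00 -1.01321469e-04  1.69135239e+00] [-0.6254269  -0.45297501  0.26352327] [-0.10171258  0.0588327  -0.00157099]
```

```bash
python3 -m pendant '[[[0,0,0.1],[0,0,0],0],[[0,0,0.1],[0,0,0],0],[[0,0,0.1],[0,0,0],0],[[0,0,0.1],[0,0,0],0],[[0,0,0],[0,0,0],0],[[0,0,0],[0,0,0],0]]'
python3 -m pendant '[[[0,0,0.1],[0,0,0],0],[[0,0,0.1],[0,0,0],0],[[0,0,0],[0,0,0],0],[[0,0,0],[0,0,0],0]]'
python3 -m pendant '[[[0,0,0.1],[0,0,0],0],[[0,0,0.1],[0,0,0],0],[[0,0,0],[0,0,0],0],[[0,0,0],[0,0,0],0]]'
```

```text
time_s: 10.42
ee_pos: [0.5677, -0.143, 0.1023]
tcp_rot: [3.141, -0.0, 1.691]
contact_force: [-0.7, -0.1, 4.0]
width: 0.67
grasp_force: 30.0
time_s: 10.75
ee_pos: [0.5678, -0.143, 0.0985]
tcp_rot: [3.141, -0.0, 1.691]
contact_force: [-1.8, 0.3, 7.8]
width: 0.669
grasp_force: 30.0
time_s: 11.08
ee_pos: [0.5678, -0.1431, 0.0948]
tcp_rot: [3.141, -0.0, 1.691]
contact_force: [-2.3, 1.0, 9.7]
width: 0.669
grasp_force: 30.0
```

```bash
python3 -m pendant '[[[0,0,0.05],[0,0,0],0],[[0,0,0.05],[0,0,0],0],[[0,0,0],[0,0,0],0],[[0,0,0],[0,0,0],0]]'
python3 -m pendant '[[[0,0,0.05],[0,0,0],0],[[0,0,0],[0,0,0],0],[[0,0,0],[0,0,0],0]]'
```

```text
time_s: 11.42
ee_pos: [0.5679, -0.1431, 0.0933]
tcp_rot: [3.141, -0.0, 1.691]
contact_force: [-3.4, 0.9, 13.0]
width: 0.671
grasp_force: 30.0
time_s: 11.67
ee_pos: [0.5679, -0.1432, 0.0931]
tcp_rot: [3.14, -0.001, 1.691]
contact_force: [-6.3, 1.9, 21.6]
width: 0.676
grasp_force: 30.0
```

```bash
python3 -m pendant '[[[0,-0.025,-0.01],[0,0,0],0],[[0,0,0],[0,0,0],0],[[0,0,0],[0,0,0],0],[[0,0,0],[0,0,0],0]]'
python3 - <<'E'
from h import *
import cv2
for k in range(4):
    im=eyes.read_camera("scene" if k<3 else "wrist");s=status.get_state();print(s["ee_pos"],s["tcp_rot"],s["contact_force"],s["moment"])
    if k==2: a=im
a=cv2.resize(a[110:240,140:290],(450,390),interpolation=cv2.INTER_CUBIC);b=cv2.resize(im,(350,262));b=cv2.copyMakeBorder(b,0,128,0,0,0)
cv2.imwrite("pics/f6.png",np.hstack([a,b])[...,::-1])
E
```

```text
time_s: 12.0
ee_pos: [0.5679, -0.1432, 0.0932]
tcp_rot: [3.139, -0.0, 1.691]
contact_force: [-4.3, 1.7, 19.1]
width: 0.673
grasp_force: 30.0
[ 0.56783534 -0.14317536  0.09320153] [ 3.13938012e+00 -3.09395589e-04  1.69134112e+00] [-5.09566093  1.61041514 18.00057453] [0.22009176 1.22128767 0.01296281]
[ 0.56783747 -0.14313199  0.09319358] [ 3.13939416e+00 -3.32453714e-04  1.69139600e+00] [-3.86836345  1.6689188  18.60384351] [0.28096253 1.18773948 0.01265944]
[ 0.56784533 -0.14321359  0.09318323] [ 3.13937389e+00 -2.46115613e-04  1.69128990e+00] [-4.42114133  1.33356458 18.31151061] [0.26225918 1.24442166 0.00798156]
[ 0.56782039 -0.14320986  0.09318045] [ 3.13941219e+00 -2.56235882e-04  1.69134986e+00] [-4.11496332  1.30562523 18.34088421] [ 0.27086371  1.25984561 -0.00621219]
```

View pics/f6.png

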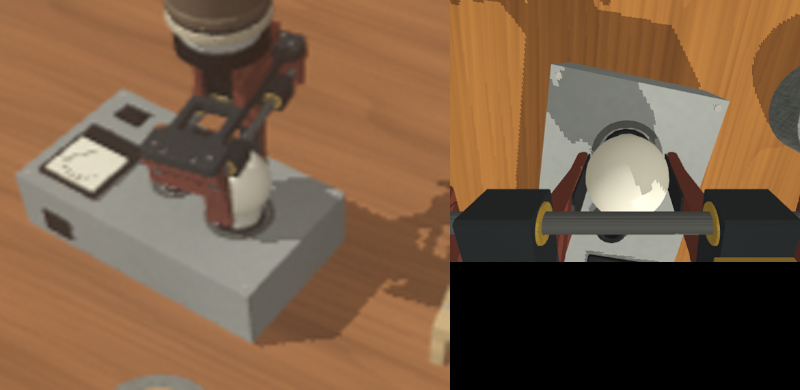

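The picture shows the ring down in its collar with the lamp upright on it, fingers clear of the case; the push is steady at 18 N and the height matches full travel. Handing in.

```bash
python3 -c "
from bench import bot
print(bot.close_job())"
```

```text
the job is handed in; nothing more can be done
None
```

The globe lamp is in the large ring, pressed down to its stop and still held at about 18 N with the gripper clear of the tester; nothing else was moved. I handed the job in at about 12 s, and no verdict was returned.

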